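# Turn the leaf of the cheese guide and lock it down

## Task

On the cheese counter lies a ring-bound flip guide with one stiff leaf standing half raised. Using the fingertips only, turn that leaf right over the spine and press it flat on the other side, and after that push the upright pin of the small steel keeper so that the keeper swings all the way round and points across the leaf's edge. Do not pinch the leaf, do not lift or shove the guide about, and leave the groceries around it where they are.

Things in the scene. Friction and masses are not known exactly. Their poses are not given: they have to be found in the camera images.
- guide: the loose flip guide, about 2.3 kg in all, lying on the counter: dark wooden board 190 mm (its x) by 375 mm (its y, from -165 to +210) and 12 mm thick, origin on its underside below the spine. The spine (steel rings, no wider than 10 mm either side) runs along its x axis. A white stack of bound pages 150 mm (x) by 137 mm (y) lies fixed on each side of the spine, top 22.5 mm above the counter. Two end blocks 8 mm wide at x = +-84, 32 mm high, carry the spine
- leaf (a joint): angle of the leaf about the spine, rad: 0 = flat on the guide's -y side, pi/2 = upright, pi = flat on the guide's +y side (a firm stop). It starts half raised on the -y side. The hinge is stiff by friction: the leaf stays at whatever angle it is left at, also past upright, and needs about 1 to 2 N at its free edge to turn
- leaf_hinge (a point): middle of the hinge line of the leaf, 26 mm above the counter, on the spine; the line runs along the guide's x axis
- leaf_edge (a point): middle of the free edge of the leaf, 150 mm from the hinge line. The leaf is a rigid white panel 150 mm wide along the spine, 3 mm thick at the rim and 6 mm thick inside the rim (rim 8 mm wide), about 0.12 kg
- face_front: the sheet on the leaf's face that looks up when the leaf is at 0 and down when it is at pi; 134 by 122 mm; origin on the hinge line
- face_back: the sheet on the leaf's other face, which looks down at first and up once the leaf is turned over; 134 by 122 mm; origin on the hinge line
- keeper (a joint): angle of the steel keeper about its upright pivot, rad: 0 = pointing along the guide's +x, beside the pages; it turns clockwise from above to pi/2 = pointing along the guide's -y, across the free edge of the turned leaf (a stop). Starts at 0 to 0.25. Stays where it is left; about 1 N at the pin moves it
- keeper_pivot (a point): pivot of the keeper on the guide, 178 mm to the guide's +y from the spine; 35 mm above the counter, at the underside of the keeper's flat bar (14 mm wide, 5 mm thick, so its top is at 40 mm)
- keeper_pin (a point): top centre of the keeper's upright steel pin, 38 mm from the pivot; the pin is 12 mm in diameter and stands 30 mm above the bar, its top at 70 mm above the counter
- red_wheel: bystander: wax cheese wheel, 96 mm across, 35 mm high, origin at its underside
- green_wheel: bystander: wax cheese wheel, 96 mm across, 35 mm high, origin at its underside
- jar_a: bystander: pickle jar, 76 mm across, 120 mm high, origin at its underside
- jar_b: bystander: pickle jar, 76 mm across, 120 mm high, origin at its underside
- block: bystander: wrapped cheese block 60 x 95 x 32 mm, origin at its underside
- tub: bystander: round tub, 92 mm across, 58 mm high, origin at its underside
- spreader: bystander: spreader 200 mm long, lying along its x axis

How it is judged:
By the outcome, as a careful person would: the job done as asked, in the order asked, and still so for the second after the job is handed in, with the robot touching nothing.
It also fails if it takes over 48 s, if anything falls off the work surface, if the arm or the gripper's body presses on something with over 40 N, if the wrist force passes 120 N, or if a joint passes its speed limit or range.

## Robot

A 7-joint arm with a two-finger parallel gripper is mounted at the origin on the work surface. World frame = base frame: x ahead of the robot, y to its left, z up, the work surface at z = 0. Lengths are in m, angles in rad, forces in N, time in s.
With the tool pointing down it reaches from about 0.4 to 0.85 m from the base axis. Payload 4.5 kg.
Tool frame: the origin (TCP) lies midway between the tips of the shut fingers; the grasp point (between the pads) lies 19 mm behind it; z points along the fingers, y is the direction in which the jaws open and shut (so a half turn about z gives the same grasp; the last joint's range is limited). The gripper opens to 88 mm and grips with 3 to 60 N. Pads are 18 mm wide; open, the fingers measure 123 mm over their backs; the gripper's body (75 mm by 187 mm) begins 45 mm behind the grasp point.
Start: joints at [-1.262, 0.689, -0.195, 1.565, 0.157, 0.902, -0.215], TCP at [0.17, 0.602, 0.239] pointing down, gripper open.
Joint ranges: [-3.01, 3.01], [-0.46, 2.08], [-1.47, 1.51], [0.13, 2.56], [-1, 4.14], [0.04, 2.09], [-2.66, 2.66]. Speed limits (rad/s): [2.57, 2.57, 3.14, 3.14, 3.14, 3.14, 3.14].

## Interface

Orientations are given as a unit quaternion [x, y, z, w].
In Python, from plant import r gives the robot as it stands. The module is installed in compiled form; this text tells all that it offers.
- The arm moves only by the shell command python3 -m jog 'ROWS' [FORCE]. ROWS is JSON, a list of rows, each an object with "translation": the shift along the tool's x, y, z in units of 40 mm (1.0 is 40 mm), a list of three; "twist": the turn about the tool's z in units of 6 degrees (1.0 is 6 degrees); "claw": the opening in per cent of the stroke, from 0 (shut) to 100 (fully open). A call has 1 to 20 rows; each row shifts and turns the commanded pose from where the row before left it, along the tool's axes as they then stand; what a row does not reach is not made up. A row lasts 1/12 s, in which the tool goes at most 41.7 mm and 7.16 degrees, less where a joint would pass 70% of its speed; a pose out of reach is approached as far as the arm can. A call is refused whole if a number of a shift passes 1 or a number of a turn 1, either way. A call with a gripper value outside its range is refused whole. The fingers move at their own pace and stop on an object; FORCE is the grip in N (left out, the last holds). Time passes only in rows, so rows that do not move let the fingers close. It gives the time, the measured TCP pose, the force and the opening at its end, in the units of the state.
- r.get_state(): the state, without advancing time (a new reading comes with each control period).
- r.snapshot(name): name is "scene" or "top"; returns a dict with "img" (420x560x3 uint8, red, green, blue), "fx", "fy", "cx", "cy" (pixels), "origin" and "rotation" of the camera in the world. Camera axes: x right, y up, looking along -z (the intrinsics and any distortion apply to the point x, -y, -z); pixel columns grow to the right and rows downward; lengths in m; the calibration is good to about 2 mm. A picture is of the moment at which its call begins. There is no depth.
- r.finish_job(): hands the job in, once; it reports no verdict.
Trained networks look in the newest picture that a camera, given by its name, has taken for a name from the list of things; names that differ only in an ending like _2 or _b are one class to them, and where a whole thing is asked for, a point or a joint stands for the part that bears it (a point fixed in the world has none). Each returns a list of dicts, best first, with "confidence" (0 to 1); they miss things now and then, are a little off and sometimes report something else, mostly with a low value. They report only what shows in the picture. A call takes as long as a camera call.
- r.spot_in(label, camera): "rect" ([left, top, right, bottom] in pixels, round what is visible of it).
- r.spot_point(label, camera): "location" ([row, column] in pixels: a listed point, or the origin of a listed thing).
The state is a dict: "clock": time; "q": joint angles; "qd": joint speeds; "joint_torque": joint torques, N m; "tool_pos": TCP position; "eef_rot": TCP orientation; "contact_force": force on the tool from outside, world axes, zero at the start; "moment": the same for the moment, N m; "opening": opening from 0.0 (shut) to 1.0 (fully open).
Only numpy, scipy, OpenCV 4.12 (cv2) and the standard library are available. Lean on these libraries where they do the work, as an engineer would, in place of code of your own. Each camera call takes 0.05 s, during which the arm holds its last target. There are 200 camera calls.

## Working session

There is one attempt and no reset: what is moved stays moved. The work goes in short steps, Python scripts to look and compute and a shell command to move; the robot and the scene stay as the last step left them, time stands still between calls to the robot, and variables do not carry over. Pictures are saved under pics/ and viewed, about 8 in all and at most 12, crops included, and the job is handed in when it is done.

```bash
mkdir -p pics
cat > h.py <<'E'
import numpy as np, cv2
from plant import r
def ray(s,row,col):
    d=np.array([(col-s['cx'])/s['fx'],-(row-s['cy'])/s['fy'],-1.0]); return np.array(s['origin']),np.array(s['rotation'])@d
def at_z(s,row,col,z):
    o,d=ray(s,row,col); return o+d*(z-o[2])/d[2]
def proj(s,p):
    c=np.array(s['rotation']).T@(np.array(p)-np.array(s['origin'])); return s['cy']+s['fy']*c[1]/c[2], s['cx']-s['fx']*c[0]/c[2]
def tri(s1,a,s2,b):
    o1,d1=ray(s1,*a);o2,d2=ray(s2,*b)
    A=np.stack([d1,-d2],1);t=np.linalg.lstsq(A,o2-o1,rcond=None)[0]
    p,q=o1+d1*t[0],o2+d2*t[1];return (p+q)/2,np.linalg.norm(p-q)
E
python3 - <<'E'
from h import *
S={}
for c in('scene','top'):
    s=r.snapshot(c);S[c]=s
    cv2.imwrite(f'pics/{c}0.png',s['img'][:,:,::-1])
    print(c,{k:np.round(v,3).tolist() for k,v in s.items() if k!='img'})
for l in('guide','leaf_hinge','leaf_edge','keeper_pivot','keeper_pin','face_front','face_back'):
    P={}
    for c in S:
        P[c]=[(np.round(d['location'],1).tolist(),round(d['confidence'],2)) for d in r.spot_point(l,c)][:2]
    print(l,P)
    if P['scene'] and P['top']:
        p,e=tri(S['scene'],P['scene'][0][0],S['top'],P['top'][0][0]);print('   tri',p.round(4),round(e,4))
zs={'red_wheel':0,'jar_a':0,'block':0,'tub':0,'spreader':0}
for l in zs:
    for c in ('top',):
        print(l,[(np.round(at_z(S[c],*d['location'],0),3).tolist(),round(d['confidence'],2)) for d in r.spot_point(l,c)][:3])
st=r.get_state();print(st['tool_pos'],st['eef_rot'],st['clock'],st['contact_force'])
E
```

```text
scene {'fx': 454.73, 'fy': 454.73, 'cx': 278.424, 'cy': 209.878, 'origin': [1.029, -0.697, 0.716], 'rotation': [0.438, 0.116, 0.246, 0.857]}
top {'fx': 386.012, 'fy': 386.012, 'cx': 278.421, 'cy': 206.229, 'origin': [0.517, 0.002, 0.853], 'rotation': [0.037, -0.02, -0.702, 0.711]}
guide {'scene': [([251.5, 225.6], 0.74)], 'top': [([240.4, 321.5], 0.84)]}Traceback (most recent call last):
  File "<stdin>", line 13, in <module>
  File "h.py", line 10, in tri
    o1,d1=ray(s1,*a);o2,d2=ray(s2,*b)
          ~~~^^^^^^^
  File "h.py", line 4, in ray
    d=np.array([(col-s['cx'])/s['fx'],-(row-s['cy'])/s['fy'],-1.0]); return np.array(s['origin']),np.array(s['rotation'])@d
                                                                                                  ~~~~~~~~~~~~~~~~~~~~~~~^~
ValueError: matmul: Input operand 1 has a mismatch in its core dimension 0, with gufunc signature (n?,k),(k,m?)->(n?,m?) (size 3 is different from 4)
```

Rotation is a quaternion.

```bash
sed -i "s/np.array(s\['rotation'\])/Rm(s)/g; 2a from scipy.spatial.transform import Rotation\ndef Rm(s): return Rotation.from_quat(s['rotation']).as_matrix()" h.py
cat > look.py <<'E'
from h import *
S={c:r.snapshot(c) for c in('scene','top')}
import sys
for c in S: cv2.imwrite(f'pics/{c}{sys.argv[1]}.png',S[c]['img'][:,:,::-1])
for l in('guide','leaf_hinge','leaf_edge','keeper_pivot','keeper_pin','face_front','face_back'):
    P={}
    for c in S:
        P[c]=[(np.round(d['location'],1).tolist(),round(d['confidence'],2)) for d in r.spot_point(l,c)][:2]
    print(l,P)
    if P['scene'] and P['top']:
        p,e=tri(S['scene'],P['scene'][0][0],S['top'],P['top'][0][0]);print('   tri',p.round(4),round(e,4))
for l in ('red_wheel','green_wheel','jar','block','tub','spreader'):
    try: print(l,[(np.round(at_z(S['top'],*d['location'],0),3).tolist(),round(d['confidence'],2)) for d in r.spot_point(l if l!='jar' else 'jar_a','top')][:3])
    except Exception as e: print(l,e)
st=r.get_state();print(st['tool_pos'],st['eef_rot'],st['clock'],st['contact_force'],st['opening'])
E
python3 look.py 0
```

```text
guide {'scene': [([252.7, 226.8], 0.65), ([244.3, 345.8], 0.56)], 'top': [([238.9, 322.6], 0.74)]}
   tri [ 0.5156 -0.0732  0.0077] 0.0045
leaf_hinge {'scene': [([247.9, 223.3], 0.6)], 'top': [([238.0, 320.8], 0.62)]}
   tri [ 0.5127 -0.0718  0.0202] 0.0075
leaf_edge {'scene': [([233.1, 185.7], 0.69)], 'top': [([249.0, 386.7], 0.55)]}
   tri [ 0.4992 -0.1797  0.1322] 0.0051
keeper_pivot {'scene': [([210.5, 274.3], 0.64), ([219.7, 192.8], 0.54)], 'top': [([228.2, 238.2], 0.58)]}
   tri [0.5349 0.1083 0.026 ] 0.0012
keeper_pin {'scene': [([204.8, 283.2], 0.71)], 'top': [([314.1, 352.6], 0.6), ([209.8, 242.8], 0.43)]}
   tri [ 0.514  -0.0598  0.1864] 0.2621
face_front {'scene': [([246.5, 222.4], 0.73)], 'top': [([236.6, 321.4], 0.74)]}
   tri [ 0.5143 -0.0736  0.0266] 0.0111
face_back {'scene': [], 'top': []}
red_wheel [([0.518, -0.332, 0.0], 0.87)]
green_wheel [([0.363, -0.016, 0.0], 0.97), ([0.51, -0.071, 0.0], 0.49)]
jar [([0.683, -0.253, 0.0], 0.91), ([0.685, -0.091, 0.0], 0.77)]
block [([0.351, -0.141, 0.0], 0.66)]
tub [([0.506, 0.264, 0.0], 0.69), ([0.508, -0.073, 0.0], 0.68)]
spreader [([0.734, 0.111, 0.0], 0.75), ([0.348, -0.142, 0.0], 0.58)]
[0.16957043 0.60158012 0.23874273] [1.36927435e-01 9.90581080e-01 4.59335242e-05 1.08798212e-06] 1.3 [-1.05303984 -0.24842093 -0.09861162] 1.0017117851547943
```

View pics/scene0.png

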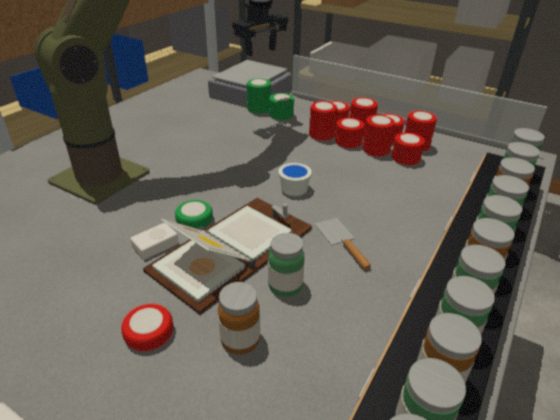

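View pics/top0.png

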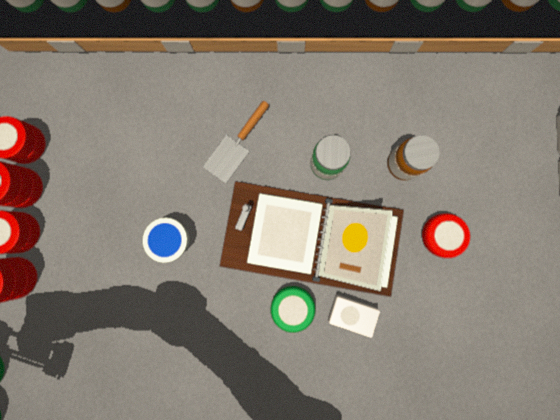

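The pictures show the guide with the leaf about 45° up on the right (-y) in the top view. Board corners in the top view are near (234,182), (404,209), (391,295) and (220,266), and the keeper is near (243,215). I'll fit the guide pose, leaf angle and keeper angle to these.

```bash
cat > fit.py <<'E'
from h import *
from scipy.optimize import least_squares
S={c:r.snapshot(c) for c in('scene','top')}
def model(v):
    x,y,a,le,ke=v; R=np.array([[np.cos(a),-np.sin(a),0],[np.sin(a),np.cos(a),0],[0,0,1]])
    G=lambda *p:np.array([x,y,0])+R@np.array(p)
    return dict(pp=G(.095,.21,.012),pm=G(.095,-.165,.012),mm=G(-.095,-.165,.012),mp=G(-.095,.21,.012),guide=G(0,0,0),
     leaf_hinge=G(0,0,.026),leaf_edge=G(0,-.15*np.cos(le),.026+.15*np.sin(le)),keeper_pivot=G(0,.178,.035),
     keeper_pin=G(.038*np.cos(ke),.178-.038*np.sin(ke),.07))
obs=[('top','pp',(182,234)),('top','pm',(209,404)),('top','mm',(295,391)),('top','mp',(266,220))]
for l in ('guide','leaf_hinge','leaf_edge','keeper_pivot','keeper_pin'):
    for c in S:
        for d in r.spot_point(l,c): obs.append((c,l,tuple(d['location'])))
v=np.array([.515,-.073,-.12,.78,.1])
obs=[o for o in obs if np.hypot(*(np.array(proj(S[o[0]],model(v)[o[1]]))-o[2]))<25]
f=lambda v:np.concatenate([np.array(proj(S[c],model(v)[l]))-p for c,l,p in obs])
s=least_squares(f,v,loss='soft_l1',f_scale=2);v=s.x
print(v.round(4))
for o,e in zip(obs,f(v).reshape(-1,2)):print(o[0],o[1],np.round(o[2],1),e.round(1))
for k,p in model(v).items():print(k,p.round(4))
out=[]
for c in('top','scene'):
    im=S[c]['img'][:,:,::-1].copy(); im=cv2.resize(im,None,fx=3,fy=3,interpolation=cv2.INTER_CUBIC)
    for k,p in model(v).items():
        q=proj(S[c],p);cv2.circle(im,(int(q[1]*3+1),int(q[0]*3+1)),4,(255,0,255),1)
    out.append(im[510:920,600:1260] if c=='top' else im[540:920,400:1060])
cv2.imwrite('pics/fit.png',cv2.resize(np.vstack(out),None,fx=.75,fy=.75))
E
python3 fit.py
```

```text
[ 0.5123 -0.0704 -0.1534  0.7535  0.1634]
top pp [182 234] [-0.9 -0.7]
top pm [209 404] [-0.1 -0.9]
top mm [295 391] [ 1.6 -0.5]
top mp [266 220] [ 0.9 -1.9]
scene guide [254.1 227. ] [-0.1 -1.4]
top guide [241.5 320.1] [-1.9  0.3]
scene leaf_hinge [245.  225.2] [ 0.6 -0.2]
top leaf_hinge [237.9 322. ] [ 1.7 -0.5]
top leaf_edge [252.6 384.4] [-2.8  0.3]
scene keeper_pivot [208.1 276.7] [ 0.7 -1.7]
top keeper_pivot [231.4 235.7] [-5.7  3.1]
scene keeper_pin [203.2 286.2] [ 1.1 -1.1]
top keeper_pin [207.  244.2] [ 0.6 -1.4]
pp [0.6382 0.1226 0.012 ]
pm [ 0.5809 -0.248   0.012 ]
mm [ 0.3932 -0.219   0.012 ]
mp [0.4505 0.1516 0.012 ]
guide [ 0.5123 -0.0704  0.    ]
leaf_hinge [ 0.5123 -0.0704  0.026 ]
leaf_edge [ 0.4955 -0.1785  0.1286]
keeper_pivot [0.5395 0.1055 0.035 ]
keeper_pin [0.5756 0.0936 0.07  ]
```

View pics/fit.png

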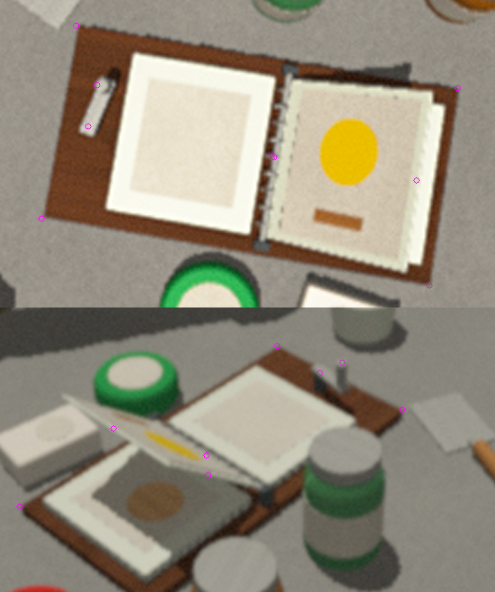

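The fit is good: guide at (0.512, -0.070), yaw -8.8°, leaf about 0.76 rad, keeper about 0.16 rad. With the tool twisted so its y runs along guide y, the tool axes are (-gx, +gy, -z). I'll shut the fingers and fly over.

```bash
cat > g.py <<'E'
from h import *
st=r.get_state();a=-.1534;p=np.array(st['tool_pos'])-[.5123,-.0704,0]
print('g(mm)',np.round([1e3*(p[0]*np.cos(a)+p[1]*np.sin(a)),1e3*(-p[0]*np.sin(a)+p[1]*np.cos(a)),1e3*p[2]],1),'F',np.round(st['contact_force'],1),'t',round(st['clock'],2),'op',round(st['opening'],2),
'tooly deg',np.degrees(np.arctan2(*Rotation.from_quat(st['eef_rot']).as_matrix()[[1,0],1])).round(1))
E
python3 -m jog '[{"translation":[0,0,0],"twist":-1,"claw":0},{"translation":[0,0,0],"twist":-0.15,"claw":0},{"translation":[-0.65,-0.6,0],"twist":0,"claw":0},{"translation":[-0.65,-0.6,0],"twist":0,"claw":0},{"translation":[-0.65,-0.6,0],"twist":0,"claw":0},{"translation":[-0.65,-0.6,0],"twist":0,"claw":0},{"translation":[-0.65,-0.6,0],"twist":0,"claw":0},{"translation":[-0.65,-0.6,0],"twist":0,"claw":0},{"translation":[-0.65,-0.6,0],"twist":0,"claw":0},{"translation":[-0.65,-0.6,0],"twist":0,"claw":0},{"translation":[-0.65,-0.6,0],"twist":0,"claw":0},{"translation":[-0.65,-0.6,0],"twist":0,"claw":0},{"translation":[-0.65,-0.6,0],"twist":0,"claw":0},{"translation":[-0.65,-0.6,0],"twist":0,"claw":0},{"translation":[-0.65,-0.6,0],"twist":0,"claw":0},{"translation":[0,-0.9,0],"twist":0,"claw":0},{"translation":[0,-0.9,0],"twist":0,"claw":0},{"translation":[0,-0.9,0],"twist":0,"claw":0}]' && python3 g.py
```

```text
clock: 3.4
tool_pos: [0.4391, 0.133, 0.2387]
eef_rot: [0.078, 0.997, 0.0, 0.0]
contact_force: [0.2, -0.4, 0.7]
opening: 0.008
g(mm) [-103.4  189.8  238.7] F [ 0.2 -0.4  0.7] t 3.4 op 0.01 tooly deg 81.0
```

```bash
python3 -m jog '[{"translation":[-0.215,-0.81,0],"twist":0,"claw":0},{"translation":[-0.215,-0.81,0],"twist":0,"claw":0},{"translation":[-0.215,-0.81,0],"twist":0,"claw":0},{"translation":[-0.215,-0.81,0],"twist":0,"claw":0},{"translation":[-0.215,-0.81,0],"twist":0,"claw":0},{"translation":[-0.215,-0.81,0],"twist":0,"claw":0},{"translation":[-0.215,-0.81,0],"twist":0,"claw":0},{"translation":[-0.215,-0.81,0],"twist":0,"claw":0},{"translation":[-0.215,-0.81,0],"twist":0,"claw":0},{"translation":[-0.215,-0.81,0],"twist":0,"claw":0},{"translation":[-0.215,-0.81,0],"twist":0,"claw":0},{"translation":[-0.215,-0.81,0],"twist":0,"claw":0},{"translation":[0,0,0.85],"twist":0,"claw":0},{"translation":[0,0,0.85],"twist":0,"claw":0},{"translation":[0,0,0.85],"twist":0,"claw":0},{"translation":[0,0,0.85],"twist":0,"claw":0},{"translation":[0,0,0],"twist":0,"claw":0}]' && python3 g.py
```

```text
clock: 4.82
tool_pos: [0.4776, -0.2639, 0.0974]
eef_rot: [0.078, 0.997, 0.002, -0.005]
contact_force: [0.4, 0.5, 0.3]
opening: 0.003
g(mm) [  -4.7 -196.6   97.4] F [0.4 0.5 0.3] t 4.82 op 0.0 tooly deg 81.1
```

```bash
python3 -m jog '[{"translation":[-0.1,0.85,0],"twist":0,"claw":0},{"translation":[0,0.85,0],"twist":0,"claw":0},{"translation":[0,0.4,-0.3],"twist":0,"claw":0},{"translation":[0,0.4,-0.3],"twist":0,"claw":0},{"translation":[0,0.5,-0.25],"twist":0,"claw":0},{"translation":[0,0.5,-0.2],"twist":0,"claw":0},{"translation":[0,0.5,0],"twist":0,"claw":0},{"translation":[0,0.5,0],"twist":0,"claw":0},{"translation":[0,0.5,0],"twist":0,"claw":0},{"translation":[0,0,0],"twist":0,"claw":0}]' && python3 g.py && python3 look.py 1
```

```text
clock: 5.65
tool_pos: [0.5178, -0.0636, 0.1468]
eef_rot: [0.075, 0.997, 0.002, 0.002]
contact_force: [-0.1, 0.3, -0.4]
opening: 0.006
g(mm) [  4.4   7.5 146.8] F [-0.1  0.3 -0.4] t 5.65 op 0.01 tooly deg 81.5
guide {'scene': [([251.6, 225.0], 0.65)], 'top': [([240.1, 322.9], 0.72)]}
   tri [ 0.5123 -0.0741  0.0103] 0.0028
leaf_hinge {'scene': [([244.3, 225.2], 0.89)], 'top': []}
leaf_edge {'scene': [([188.3, 234.8], 0.64)], 'top': [([138.7, 239.9], 0.37)]}
   tri [0.6084 0.0087 0.2178] 0.2007
keeper_pivot {'scene': [([209.8, 274.7], 0.63), ([246.3, 224.1], 0.56)], 'top': [([226.1, 238.8], 0.93), ([163.3, 404.3], 0.67)]}
   tri [0.5386 0.1059 0.0312] 0.0005
keeper_pin {'scene': [([203.7, 284.7], 0.42)], 'top': [([236.3, 440.4], 0.65), ([207.7, 243.2], 0.44)]}
   tri [ 0.6137 -0.1774  0.2743] 0.2055
face_front {'scene': [], 'top': []}
face_back {'scene': [([249.1, 225.3], 0.8)], 'top': []}
red_wheel [([0.527, -0.335, 0.0], 0.82)]
green_wheel [([0.364, -0.01, 0.0], 0.59)]
jar [([0.677, -0.092, 0.0], 0.79), ([0.684, -0.25, 0.0], 0.61)]
block [([0.353, -0.146, 0.0], 0.65)]
tub [([0.506, 0.261, 0.0], 0.93), ([0.683, -0.253, 0.0], 0.52)]
spreader [([0.728, 0.107, 0.0], 0.95)]
[ 0.5158826  -0.06838002  0.14469201] [ 7.70415698e-02  9.97027881e-01  2.96091147e-05 -1.45533024e-05] 6.75 [0.04770284 0.23510373 0.32727758] 0.003818706310585549
```

View pics/scene1.png

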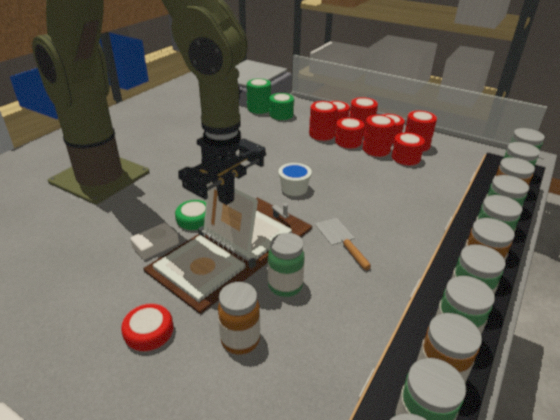

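```bash
python3 -c "
import cv2;i=cv2.imread('pics/scene1.png');cv2.imwrite('pics/c1.png',cv2.resize(i[130:280,160:320],None,fx=4,fy=4,interpolation=2))
from h import *
s=r.snapshot('scene')
for y in(-.02,.0,.02):print(y,[np.round(proj(s,[.5123+.15342*0+y*.153,-.0704+y*.988,z])) for z in(.145,.176)])"
```

```text
-0.02 [array([208., 215.]), array([196., 214.])]
0.0 [array([204., 222.]), array([192., 221.])]
0.02 [array([200., 229.]), array([188., 228.])]
```

View pics/c1.png

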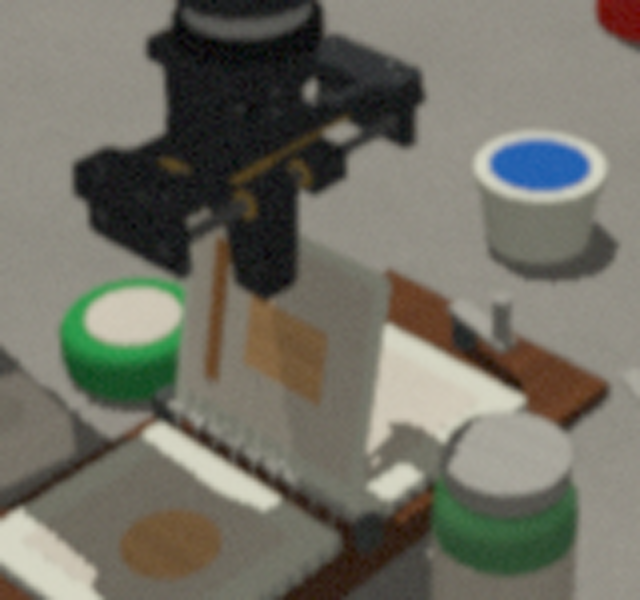

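The close-up shows the shut fingers on the leaf's -y face, with the leaf about upright and the keeper pin at crop (500,310). I'll carry the leaf over.

```bash
python3 -m jog '[{"translation":[0.05,0.5,0.25],"twist":0,"claw":0},{"translation":[0.05,0.42,0.25],"twist":0,"claw":0},{"translation":[0,0.42,0.25],"twist":0,"claw":0},{"translation":[0,0.35,0.35],"twist":0,"claw":0},{"translation":[0,0.3,0.4],"twist":0,"claw":0},{"translation":[0,0.18,0.35],"twist":0,"claw":0},{"translation":[0,0.1,0.35],"twist":0,"claw":0},{"translation":[0,0.1,0.25],"twist":0,"claw":0},{"translation":[0,0,0.2],"twist":0,"claw":0},{"translation":[0,0,0],"twist":0,"claw":0},{"translation":[0,0,0],"twist":0,"claw":0}]' && python3 g.py
```

```text
clock: 7.72
tool_pos: [0.5262, 0.0253, 0.0386]
eef_rot: [0.077, 0.997, -0.0, -0.0]
contact_force: [-0.1, -0.3, 0.2]
opening: 0.002
g(mm) [-0.9 96.7 38.6] F [-0.1 -0.3  0.2] t 7.72 op 0.0 tooly deg 81.1
```

```bash
python3 -m jog '[{"translation":[0,0,0.1],"twist":0,"claw":0},{"translation":[0,0,0.1],"twist":0,"claw":0},{"translation":[0,0,0.05],"twist":0,"claw":0},{"translation":[0,0,0],"twist":0,"claw":0},{"translation":[0,0,0],"twist":0,"claw":0}]' && python3 g.py
```

```text
clock: 8.13
tool_pos: [0.5269, 0.0256, 0.0294]
eef_rot: [0.077, 0.997, 0.0, 0.001]
contact_force: [-1.0, -0.1, 5.6]
opening: 0.011
g(mm) [-0.2 97.1 29.4] F [-1.  -0.1  5.6] t 8.13 op 0.01 tooly deg 81.1
```

```bash
python3 -m jog '[{"translation":[0,0,0.05],"twist":0,"claw":0},{"translation":[0,0,0],"twist":0,"claw":0},{"translation":[0,0,0],"twist":0,"claw":0}]' && python3 -m jog '[{"translation":[0,0,-0.8],"twist":0,"claw":0},{"translation":[0,0,-0.8],"twist":0,"claw":0},{"translation":[0,0,-0.4],"twist":0,"claw":0},{"translation":[-0.3,0.9,0],"twist":0,"claw":0},{"translation":[-0.3,0.9,0],"twist":0,"claw":0},{"translation":[-0.3,0.9,0],"twist":0,"claw":0},{"translation":[0,0.07,0],"twist":0,"claw":0},{"translation":[0,0,0],"twist":0,"claw":0}]' && python3 g.py && python3 look.py 2 && python3 -c "
import cv2,numpy as np;i=cv2.imread('pics/scene2.png');j=cv2.imread('pics/top2.png')
cv2.imwrite('pics/c2.png',np.hstack([cv2.resize(i[130:310,140:330],None,fx=2,fy=2,interpolation=2),cv2.resize(j[130:310,210:400],None,fx=2,fy=2,interpolation=2)]))"
```

```text
clock: 8.38
tool_pos: [0.527, 0.0256, 0.0291]
eef_rot: [0.077, 0.997, -0.0, 0.001]
contact_force: [-3.2, -0.1, 23.9]
opening: 0.001
clock: 9.05
tool_pos: [0.5797, 0.1334, 0.1068]
eef_rot: [0.075, 0.997, 0.001, 0.001]
contact_force: [-0.9, -0.5, 0.4]
opening: 0.004
g(mm) [ 35.4 211.7 106.8] F [-0.9 -0.5  0.4] t 9.05 op 0.0 tooly deg 81.4
guide {'scene': [([250.4, 224.0], 0.61)], 'top': [([242.2, 322.6], 0.82)]}
   tri [ 0.5082 -0.0731  0.0113] 0.0037
leaf_hinge {'scene': [([248.7, 224.2], 0.7), ([214.9, 269.2], 0.51)], 'top': [([237.5, 321.8], 0.82)]}
   tri [ 0.5148 -0.0732  0.0197] 0.005
leaf_edge {'scene': [([213.6, 270.7], 0.95), ([247.4, 223.4], 0.74)], 'top': [([226.7, 253.4], 0.96)]}
   tri [0.5406 0.0763 0.038 ] 0.0071
keeper_pivot {'scene': [([209.0, 272.1], 0.98)], 'top': [([229.3, 236.4], 0.77), ([240.3, 321.8], 0.62)]}
   tri [0.5303 0.1102 0.0281] 0.0043
keeper_pin {'scene': [([219.9, 190.9], 0.65), ([204.9, 284.3], 0.55)], 'top': [([207.0, 242.2], 0.69)]}
   tri [0.5014 0.0026 0.0921] 0.2301
face_front {'scene': [], 'top': []}
face_back {'scene': [([248.4, 220.9], 0.69)], 'top': [([242.2, 324.2], 0.66)]}
   tri [ 0.5062 -0.0773  0.0196] 0.0015
red_wheel [([0.527, -0.329, 0.0], 0.7)]
green_wheel [([0.364, -0.01, 0.0], 0.96)]
jar [([0.684, -0.257, 0.0], 0.87), ([0.687, -0.092, 0.0], 0.75)]
block [([0.354, -0.138, 0.0], 0.68), ([0.51, -0.073, 0.0], 0.53)]
tub []
spreader [([0.739, 0.11, 0.0], 0.89)]
[0.57910236 0.12986554 0.10670624] [ 7.70334838e-02  9.97028506e-01  2.20505946e-05 -7.71894211e-06] 10.15 [ 0.59353744 -0.39219713  0.57321586] 0.002363089292771044
```

View pics/c2.png

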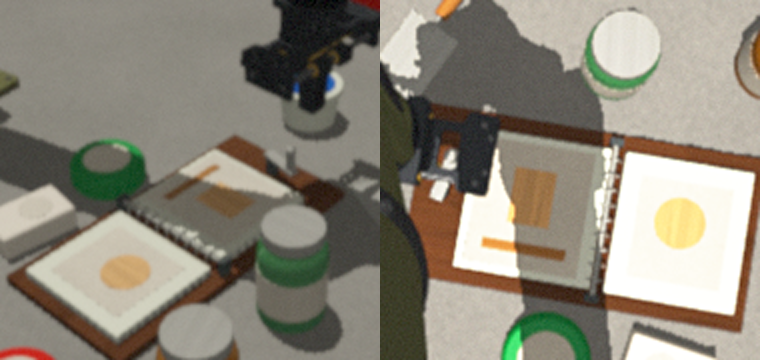

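The leaf lies flat on the +y side. Next I lower behind the pin.

```bash
python3 -m jog '[{"translation":[0,0,0.7],"twist":0,"claw":0},{"translation":[0,0,0.7],"twist":0,"claw":0},{"translation":[0,0,0.07],"twist":0,"claw":0},{"translation":[0,0,0],"twist":0,"claw":0},{"translation":[0,0,0],"twist":0,"claw":0}]' && python3 g.py; python3 -m jog '[{"translation":[0,-0.2,0],"twist":0,"claw":0},{"translation":[0,-0.1,0],"twist":0,"claw":0},{"translation":[0,-0.1,0],"twist":0,"claw":0},{"translation":[0,0,0],"twist":0,"claw":0}]' && python3 g.py
```

```text
clock: 10.57
tool_pos: [0.5795, 0.13, 0.0486]
eef_rot: [0.077, 0.997, 0.0, 0.0]
contact_force: [0.4, 0.4, 0.1]
opening: 0.007
g(mm) [ 35.8 208.3  48.6] F [0.4 0.4 0.1] t 10.57 op 0.01 tooly deg 81.2
clock: 10.9
tool_pos: [0.5771, 0.1122, 0.0488]
eef_rot: [0.078, 0.997, -0.0, 0.001]
contact_force: [0.2, -0.3, -0.5]
opening: 0.002
g(mm) [ 36.1 190.4  48.8] F [ 0.2 -0.3 -0.5] t 10.9 op 0.0 tooly deg 81.0
```

```bash
python3 -m jog '[{"translation":[0.04,-0.09,0],"twist":0,"claw":0},{"translation":[0.04,-0.09,0],"twist":0,"claw":0},{"translation":[0.065,-0.1,0],"twist":0,"claw":0},{"translation":[0.065,-0.1,0],"twist":0,"claw":0},{"translation":[0.09,-0.08,0],"twist":0,"claw":0},{"translation":[0.09,-0.07,0],"twist":0,"claw":0},{"translation":[0,0,0],"twist":0,"claw":0}]' && python3 g.py; python3 -m jog '[{"translation":[0,0.2,0],"twist":0,"claw":0},{"translation":[-0.4,0.05,0],"twist":0,"claw":0},{"translation":[-0.4,0,0],"twist":0,"claw":0},{"translation":[0,-0.5,0],"twist":0,"claw":0},{"translation":[0,-0.5,0],"twist":0,"claw":0},{"translation":[0,0,0],"twist":0,"claw":0}]' && python3 g.py && python3 look.py 3 | grep keeper -A1 && python3 -c "
import cv2,numpy as np;i=cv2.imread('pics/scene3.png');j=cv2.imread('pics/top3.png')
cv2.imwrite('pics/c3.png',np.hstack([cv2.resize(i[160:260,230:330],None,fx=4,fy=4,interpolation=2),cv2.resize(j[170:270,210:310],None,fx=4,fy=4,interpolation=2)]))"
```

```text
clock: 11.48
tool_pos: [0.5565, 0.0946, 0.0478]
eef_rot: [0.077, 0.997, -0.001, -0.001]
contact_force: [-0.7, 0.3, -0.8]
opening: 0.004
g(mm) [ 18.5 169.8  47.8] F [-0.7  0.3 -0.8] t 11.48 op 0.0 tooly deg 81.1
clock: 11.98
tool_pos: [0.5842, 0.0557, 0.0475]
eef_rot: [0.08, 0.997, -0.002, -0.001]
contact_force: [-0.8, -0.3, -0.4]
opening: 0.008
g(mm) [ 51.8 135.6  47.5] F [-0.8 -0.3 -0.4] t 11.98 op 0.01 tooly deg 80.9
keeper_pivot {'scene': [([206.8, 274.1], 0.58)], 'top': []}
keeper_pin {'scene': [], 'top': []}
face_front {'scene': [], 'top': []}
```

View pics/c3.png

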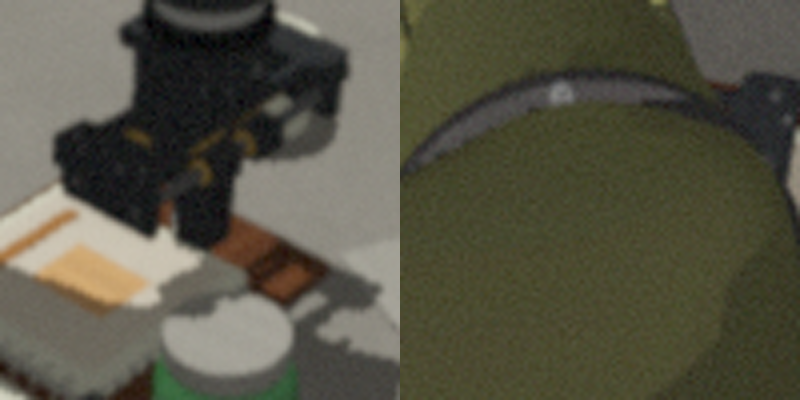

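The pin shows just left of the fingers (crop (170,220)), as expected, with the fingers on its +x side. I'll push towards -x.

```bash
python3 -m jog '[{"translation":[0.25,0.05,0],"twist":0,"claw":0},{"translation":[0.15,0,0],"twist":0,"claw":0},{"translation":[0.12,0,0],"twist":0,"claw":0},{"translation":[0.12,0,0],"twist":0,"claw":0},{"translation":[0.1,0,0],"twist":0,"claw":0},{"translation":[0,0,0],"twist":0,"claw":0}]' && python3 g.py; python3 -m jog '[{"translation":[0.05,0,0],"twist":0,"claw":0},{"translation":[0.025,0,0],"twist":0,"claw":0},{"translation":[0,0,0],"twist":0,"claw":0},{"translation":[0,0,0],"twist":0,"claw":0}]' && python3 g.py
```

```text
clock: 13.58
tool_pos: [0.5547, 0.0677, 0.0479]
eef_rot: [0.077, 0.997, -0.0, -0.001]
contact_force: [-0.5, 0.3, -0.0]
opening: 0.012
g(mm) [ 20.8 143.   47.9] F [-0.5  0.3 -0. ] t 13.58 op 0.01 tooly deg 81.2
clock: 13.92
tool_pos: [0.5529, 0.0682, 0.0479]
eef_rot: [0.077, 0.997, 0.0, -0.0]
contact_force: [-0.2, 0.5, -0.4]
opening: 0.007
g(mm) [ 18.9 143.2  47.9] F [-0.2  0.5 -0.4] t 13.92 op 0.01 tooly deg 81.2
```

Creep 1 mm at a time, watching for the stop.

```bash
python3 -m jog '[{"translation":[0.05,0,0],"twist":0,"claw":0},{"translation":[0,0,0],"twist":0,"claw":0},{"translation":[0,0,0],"twist":0,"claw":0}]' && python3 g.py; python3 -m jog '[{"translation":[0.025,0,0],"twist":0,"claw":0},{"translation":[0,0,0],"twist":0,"claw":0},{"translation":[0,0,0],"twist":0,"claw":0}]' && python3 g.py
```

```text
clock: 14.17
tool_pos: [0.5509, 0.0683, 0.0479]
eef_rot: [0.077, 0.997, 0.0, -0.0]
contact_force: [1.4, -0.1, 0.2]
opening: 0.002
g(mm) [ 17.  143.   47.9] F [ 1.4 -0.1  0.2] t 14.17 op 0.0 tooly deg 81.2
clock: 14.42
tool_pos: [0.5501, 0.0684, 0.0479]
eef_rot: [0.077, 0.997, 0.0, -0.0]
contact_force: [0.3, -0.2, 0.1]
opening: 0.009
g(mm) [ 16.1 142.9  47.9] F [ 0.3 -0.2  0.1] t 14.42 op 0.01 tooly deg 81.2
```

```bash
python3 -m jog '[{"translation":[0.025,0,0],"twist":0,"claw":0},{"translation":[0,0,0],"twist":0,"claw":0},{"translation":[0,0,0],"twist":0,"claw":0}]' && python3 g.py
```

```text
clock: 14.67
tool_pos: [0.5498, 0.0684, 0.048]
eef_rot: [0.077, 0.997, 0.0, 0.001]
contact_force: [2.3, -1.5, -1.6]
opening: 0.003
g(mm) [ 15.9 142.9  48. ] F [ 2.3 -1.5 -1.6] t 14.67 op 0.0 tooly deg 81.1
```

```bash
python3 -m jog '[{"translation":[0.015,0,0],"twist":0,"claw":0},{"translation":[0,0,0],"twist":0,"claw":0},{"translation":[0,0,0],"twist":0,"claw":0}]' && python3 g.py
```

```text
clock: 14.92
tool_pos: [0.5498, 0.0684, 0.048]
eef_rot: [0.077, 0.997, 0.0, 0.001]
contact_force: [5.0, -2.2, -1.5]
opening: 0.004
g(mm) [ 15.8 142.9  48. ] F [ 5.  -2.2 -1.5] t 14.92 op 0.0 tooly deg 81.1
```

It's at the stop: 5 N and no further motion. I'll back off, lift and clear the view.

```bash
python3 -m jog '[{"translation":[-0.3,0,0],"twist":0,"claw":0},{"translation":[-0.3,0,0],"twist":0,"claw":0},{"translation":[0,0,-0.8],"twist":0,"claw":0},{"translation":[0,0,-0.8],"twist":0,"claw":0},{"translation":[0,0,-0.8],"twist":0,"claw":0},{"translation":[0,0,-0.8],"twist":0,"claw":0},{"translation":[0,0.8,0],"twist":0,"claw":0},{"translation":[0,0.9,0],"twist":0,"claw":0},{"translation":[0,0.9,0],"twist":0,"claw":0},{"translation":[0,0.9,0],"twist":0,"claw":0},{"translation":[0,0.9,0],"twist":0,"claw":0},{"translation":[0,0.9,0],"twist":0,"claw":0},{"translation":[0,0.9,0],"twist":0,"claw":0},{"translation":[0,0.9,0],"twist":0,"claw":0},{"translation":[0,0,0],"twist":0,"claw":0},{"translation":[0,0,0],"twist":0,"claw":0}]' && python3 g.py && python3 look.py 4 && python3 -c "
import cv2,numpy as np;i=cv2.imread('pics/scene4.png');j=cv2.imread('pics/top4.png')
cv2.imwrite('pics/c4.png',np.hstack([cv2.resize(i[160:310,150:330],None,fx=2.2,fy=2.2,interpolation=2),cv2.resize(j[160:310,210:390],None,fx=2.2,fy=2.2,interpolation=2)]))"
```

```text
clock: 16.25
tool_pos: [0.6128, 0.349, 0.1748]
eef_rot: [0.074, 0.997, 0.0, -0.002]
contact_force: [0.2, -0.5, 0.2]
opening: 0.006
g(mm) [ 35.3 429.8 174.8] F [ 0.2 -0.5  0.2] t 16.25 op 0.01 tooly deg 81.5
guide {'scene': [([253.6, 226.6], 0.69)], 'top': [([239.0, 322.7], 0.75)]}
   tri [ 0.5153 -0.0736  0.0051] 0.0043
leaf_hinge {'scene': [([245.7, 223.9], 0.85)], 'top': [([239.0, 324.7], 0.93)]}
   tri [ 0.5139 -0.0767  0.0309] 0.0005
leaf_edge {'scene': [([189.0, 294.9], 0.66), ([247.8, 222.4], 0.55)], 'top': [([226.7, 251.7], 0.68)]}
   tri [0.565  0.0887 0.1122] 0.0682
keeper_pivot {'scene': [([209.8, 274.3], 0.74)], 'top': [([224.7, 240.2], 0.86)]}
   tri [0.5408 0.102  0.0346] 0.0023
keeper_pin {'scene': [([203.8, 267.7], 0.68)], 'top': [([229.0, 253.3], 0.58), ([239.2, 322.3], 0.55)]}
   tri [0.5345 0.0733 0.0675] 0.0055
face_front {'scene': [], 'top': []}
face_back {'scene': [([245.4, 224.7], 0.7), ([189.7, 294.5], 0.45)], 'top': [([238.2, 321.3], 0.87)]}
   tri [ 0.514  -0.0709  0.0278] 0.0033
red_wheel [([0.523, -0.33, 0.0], 0.91)]
green_wheel [([0.366, -0.007, 0.0], 0.72)]
jar [([0.685, -0.258, 0.0], 0.8), ([0.68, -0.089, 0.0], 0.7)]
block [([0.353, -0.138, 0.0], 0.75), ([0.511, -0.067, 0.0], 0.72)]
tub [([0.509, 0.259, 0.0], 0.85)]
spreader [([0.735, 0.107, 0.0], 0.64)]
[0.61590349 0.34556584 0.17591065] [ 7.70771553e-02  9.97025130e-01  4.25891245e-05 -8.94668335e-06] 17.35 [0.19367837 0.62486815 1.05792557] 0.003986280405475943
```

View pics/c4.png

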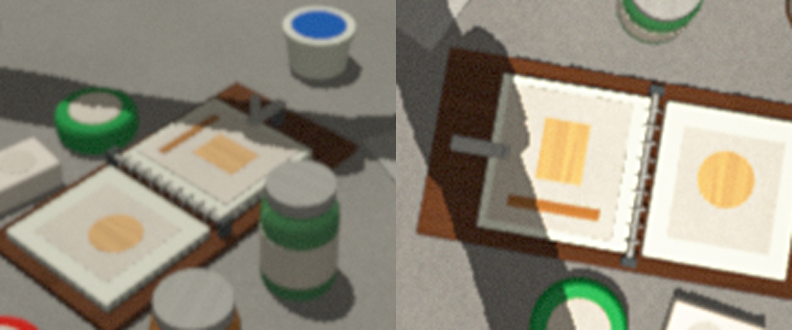

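```bash
python3 -c "
from plant import r
print(r.finish_job())"
```

```text
the job is handed in; nothing more can be done
None
```

The leaf is turned over and lying flat on the other side, and the keeper is swung round to its stop, pointing across the leaf's edge. I handed the job in at about 17.4 s of the 48 s, with the arm clear of everything.

- **Leaf:** I pushed it over the spine with the shut fingertips, without pinching. I then pressed it down until it was firmly stopped at z ≈ 29 mm, with a peak of about 24 N.
- **Keeper:** I pushed the pin round in two strokes. It stopped against about 5 N with no further motion.

**Last checks:**
- **Final pictures:** the leaf is flat on the +y side. The keeper bar points along guide -y over the leaf's edge, about 2° off the board's edge, which is within pixel noise.
- **Guide:** the board corner I checked in the top view is at the same pixel as at the start.
- **Groceries:** all were found where they began, to within about 1 cm, which is the detector noise.
- **One disagreement:** the network's `leaf_edge` points from the two cameras did not agree in the final check (68 mm apart). The scene camera's point lay well off the leaf. The top camera's point and the earlier check after pressing agree with a flat leaf.

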